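Set up the plaster sweep rig: hang the template, set the pillar cap

TASK

Set up the plaster sweep rig: take the template with the blue handle off the storage rail and hang it over the rig's swing arm between the two red collars, fully down and let go. Then screw the knurled brass cap on the pillar clockwise all the way down until it bottoms out, and back it off a quarter turn to give the arm its running clearance. Finish while still gripping the cap there, so that a workmate can fit its locking pin; leave the other templates hanging and everything else on the bench where it is.

Things in the scene. Friction and masses are not known exactly. Their poses are not given: they have to be found in the camera images.
- tpl_blue_handle (a point): centre of the blue handle (14 mm thick along its x, 40 long along its y, 40 tall) of the template to be hung: a folded aluminium plate that straddles a 20 mm square bar running along its y. The underside of its flat web, which lies on the bar, is 24 mm below this point. About 0.26 kg, balanced over the bar. Starts in any of the storage rail's three places; may face either way on the arm
- tpl_blue: the same template; origin at the centre of the underside of its web. Web 70 mm along y, 34 mm along x, 4 mm thick. Below the web's underside a profile blade hangs 75 mm down on the -x side and a lip 40 mm down on the +x side; 26 mm between them, so 3 mm of play either side of a 20 mm bar
- seat (a point): point on the top face of the rig's level swing arm (aluminium bar 20 mm square, top 160 mm above the bench), half-way between the two red collars, 114 mm apart inside and 5 mm proud of the bar; y runs along the arm away from the pillar, z up. Template hung: web flat on the bar here, handle centre 24 mm above. A plaster mould lies below, its top 67 mm above the bench
- swingbar: the swing arm, blue boss round the pillar and aluminium bar; origin on the bench on the pillar's axis, y along the bar, which ends 252 mm out. It swings about the pillar only if pushed hard (1.5 N m)
- cap_grip (a point): centre of the upright knurled brass cap on the pillar, 170 mm from seat along the arm: 44 mm in diameter, 36 mm tall, gripped anywhere round its side from above. Bottomed out, it is 198 mm above the bench, 38 mm above the arm's top face. Below the cap: a neck 36 mm across, then the blue boss, 52 mm across, its top 4 mm above the arm's. A white index line on top shows its turn
- cap (a joint): turn of the cap on its right-hand thread (rad): 0 = bottomed out against its stop, growing as it is unscrewed anticlockwise seen from above; it starts 1.6 to 4.2 up and the thread ends at 5.6. It rises 6 mm a turn (0.95 mm per rad), turns with about 0.08 N m of drag and stays where it is left
- tpl_yellow_handle (a point): handle centre of a bystander template with a yellow handle, same as the blue one but for the profile of its blade, hanging on the storage rail: leave
- tpl_green_handle (a point): handle centre of a bystander template with a green handle, the same but for its blade profile, hanging on the storage rail: leave
- rail: storage rail: level aluminium bar 20 mm square and 330 mm long, along its y, on two end posts; origin on the bench under its middle, bar top 150 mm above it. The three templates hang about 95 mm apart
- block_mid (a point): bystander: centre of a cream two-part plaster block mould, 85 x 100 x 80 mm: leave
- ringmould: bystander: plaster ring mould 120 mm across, 32 mm tall, origin at the centre of its underside: leave
- jar: bystander: amber jar 72 mm across, 85 mm tall, origin at the centre of its underside: leave
- brush: bystander: brush 200 mm long lying on the bench: leave
- scraper: bystander: plaster scraper 190 mm long with a wooden handle, lying on the bench: leave

How it is judged:
By the outcome, as a careful person would: the job done as asked, in the order asked, and still so for the second after the job is handed in, while the arm keeps its last pose, push and grip.
It also fails if it takes over 64 s, if anything falls off the work surface, if the arm or the gripper's body presses on something with over 40 N, if the wrist force passes 120 N, or if a joint passes its speed limit or range.

ROBOT

A 6-joint arm with a two-finger parallel gripper is mounted at the origin on the work surface. World frame = base frame: x ahead of the robot, y to its left, z up, the work surface at z = 0. Lengths are in m, angles in rad, forces in N, time in s.
With the tool pointing down it reaches from about 0.275 to 0.875 m from the base axis. Payload 12.5 kg.
Tool frame: the origin (TCP) lies at the very end of the fingers, on their centre line; the grasp point (between the pads) lies 19 mm behind it; x points along the fingers, y is the direction in which the jaws open and shut, and the axes are right-handed (so a half turn about x gives the same grasp; the last joint's range is limited). The gripper opens to 85 mm and grips with 20 to 120 N. Pads are 22 mm wide; open, the fingers measure 114 mm over their backs; the gripper's body (76 mm by 85 mm) begins 54 mm behind the grasp point. The pads swing forward as they close: fully open they stand 13 mm farther back than shut.
Start: joints at [-1.332, 0.351, 1.652, -0, 1.139, -0.085], TCP at [0.175, -0.521, 0.231] pointing down, gripper open.
Joint ranges: [-2.75, 2.75], [-0.79, 2.1], [0.01, 2.65], [-1.57, 4.71], [0.07, 3.14], [-2.87, 2.87]. Speed limits (rad/s): [2.22, 2.22, 2.79, 3.14, 3.14, 3.14].

INTERFACE

Orientations are given as a 3x3 rotation matrix whose columns are the frame's x, y, z axes.
In Python, from bench import manip gives the robot as it stands. Calls block until the motion is done:
- manip.move_ptp(position, orientation): joint-space move of the TCP to a pose.
- manip.move_l(position, attitude=None, max_speed=0.15): straight line of the TCP; attitude=None keeps the orientation; max_speed is the mean speed in m/s.
- manip.move_j(angles): joint-space move.
- manip.set_gripper(opening, effort=None): opening from 0.0 (shut) to 1.0 (fully open); effort is the grip in N (None keeps the last); returns when the fingers have stopped.
- manip.dwell(seconds).
- manip.inverse_kinematics(position, orientation): joint angles nearest the present ones, or None.
- manip.grab_frame(name): name is "scene" or "side" or "wrist"; returns (picture, depth): 384x512x3 uint8, red, green, blue; 384x512 float32, m along the optical axis (not along the pixel's ray), 0 where there is no reading.
- manip.get_calibration(name): a dict with "camera_matrix" (3x3 intrinsics, pixels), "R" (3x3) and "t" (3): a world point X has camera coordinates R X + t. Camera axes: x right, y down, z forward; pixel columns grow to the right and rows downward; lengths in m; the calibration is good to about 2 mm. A picture is of the moment at which its call begins: read the wrist's pose just before it. get_calibration takes no time and is no camera call; for the wrist camera it gives the pose at the moment of the call.
A pose or a line that the arm cannot do raises manip.Unreachable and nothing moves.
- manip.sign_off(): hands the job in, once; it reports no verdict.
Trained networks look in the newest picture that a camera, given by its name, has taken for a name from the list of things; names that differ only in an ending like _2 or _b are one class to them, and where a whole thing is asked for, a point or a joint stands for the part that bears it (a point fixed in the world has none). Each returns a list of dicts, best first, with "confidence" (0 to 1); they miss things now and then, are a little off and sometimes report something else, mostly with a low value. They report only what shows in the picture. A call takes as long as a camera call.
- manip.look_for(camera, name): "at" ([x, y, z] in m, in world coordinates, good to about 4 mm: the middle of the surface that is visible of it).
Readings, each from a call of its own:
- manip.current_time(): time.
- manip.current_qpos(): joint angles.
- manip.current_joint_vel(): joint speeds.
- manip.current_joint_torque(): joint torques, N m.
- manip.current_ee_pos(): TCP position.
- manip.current_tcp_rot(): TCP orientation.
- manip.current_force(): force on the tool from outside, world axes, zero at the start.
- manip.current_ft_torque(): the same for the moment, N m.
- manip.current_grip_width(): opening from 0.0 (shut) to 1.0 (fully open).
Only numpy, scipy, OpenCV 4.12 (cv2) and the standard library are available. Lean on these libraries where they do the work, as an engineer would, in place of code of your own. Each camera call takes 0.05 s, during which the arm holds its last target.

## Working session

There is one attempt and no reset: what is moved stays moved. The work goes in short steps, each a Python script; the robot and the scene stay as the last script left them, time stands still between calls to the robot, and variables do not carry over. Pictures are saved under pics/ and viewed, and the job is handed in when it is done.

```bash
mkdir -p pics; ls; cat > h.py <<'E'
import numpy as np, cv2
from bench import manip
def save(cam,fn):
    im,d=manip.grab_frame(cam); cv2.imwrite('pics/'+fn,im[:,:,::-1]); return im,d
def world(cam_cal,u,v,z):
    K=np.array(cam_cal['camera_matrix']);R=np.array(cam_cal['R']);t=np.array(cam_cal['t'])
    p=np.linalg.inv(K)@np.array([u,v,1.])*z
    return R.T@(p-t)
E
python3 - <<'E'
from h import *
print(manip.current_time())
for c in ['scene','side']:
    im,d=save(c,c+'0.png')
    np.save(c+'d.npy',d)
    cal=manip.get_calibration(c); print(c,{k:np.round(v,4).tolist() for k,v in cal.items()})
    for n in ['tpl_blue_handle','tpl_yellow_handle','tpl_green_handle','cap_grip','swingbar','rail','block_mid']:
        print(n,[(np.round(r['at'],3).tolist(),round(r['confidence'],2)) for r in manip.look_for(c,n)][:3])
print(manip.current_time())
E
```

```text
pics
0.0
scene {'camera_matrix': [[372.4824, 0.0, 257.4357], [0.0, 372.4824, 190.0582], [0.0, 0.0, 1.0]], 'R': [[0.5581, 0.8296, 0.0127], [0.5795, -0.3788, -0.7216], [-0.5939, 0.4101, -0.6922]], 't': [-0.2765, -0.2318, 1.6289]}
tpl_blue_handle [([0.611, 0.265, 0.153], 0.8)]
tpl_yellow_handle [([0.605, 0.163, 0.151], 0.66)]
tpl_green_handle []
cap_grip [([0.545, -0.305, 0.216], 0.75), ([0.605, 0.162, 0.15], 0.74), ([0.462, -0.468, 0.06], 0.7)]
swingbar [([0.543, -0.205, 0.159], 0.95), ([0.789, 0.179, 0.036], 0.54)]
rail [([0.604, 0.126, 0.015], 0.85)]
block_mid [([0.802, -0.011, 0.082], 0.78)]
side {'camera_matrix': [[426.7426, 0.0, 260.6907], [0.0, 426.7426, 190.0692], [0.0, 0.0, 1.0]], 'R': [[0.9798, -0.1997, -0.0102], [-0.1509, -0.7046, -0.6933], [0.1313, 0.6809, -0.7205]], 't': [-0.5773, 0.1402, 1.52]}
tpl_blue_handle [([0.585, 0.254, 0.154], 0.61)]
tpl_yellow_handle [([0.586, 0.151, 0.157], 0.68)]
tpl_green_handle [([0.531, -0.206, 0.163], 0.51), ([0.598, 0.345, 0.158], 0.42)]
cap_grip [([0.533, -0.32, 0.217], 0.54)]
swingbar [([0.526, -0.211, 0.157], 0.71)]
rail [([0.587, 0.111, 0.004], 0.76)]
block_mid [([0.78, -0.032, 0.08], 0.88), ([0.322, 0.144, 0.018], 0.69)]
0.8
```

View pics/scene0.png

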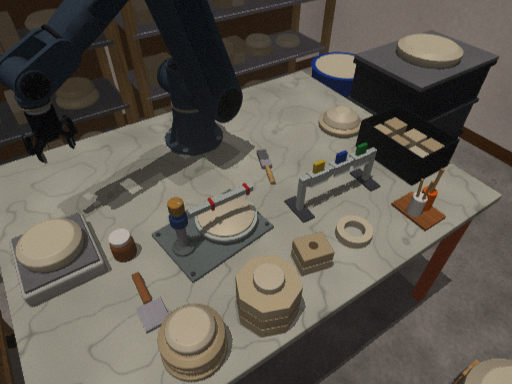

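View pics/side0.png

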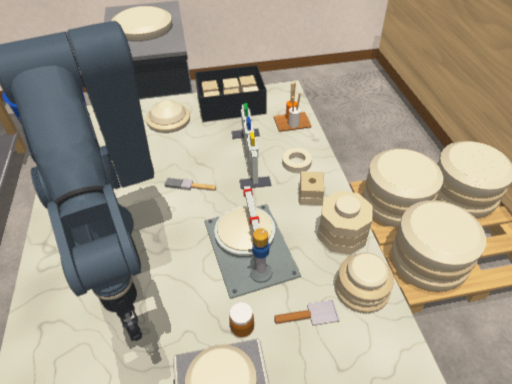

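The scene view shows the rail at about (340,175), with yellow, blue and green handles at (319,166), (341,157) and (362,150), so blue is in the middle. The rig's cap is at (177,205) and the arm runs toward (248,188). The two cameras disagree by about 20 mm, so I'll check their calibration and bring in the wrist camera.

```bash
python3 - <<'E'
from h import *
cals={}
for c in ['scene','side']:
    im=cv2.imread(f'pics/{c}0.png'); d=np.load(c+'d.npy'); cal=manip.get_calibration(c)
    K,R,t=[np.array(cal[k]) for k in('camera_matrix','R','t')]
    v,u=np.mgrid[:384,:512]; P=np.stack([u,v,np.ones_like(u)],-1)@np.linalg.inv(K).T*d[...,None]
    W=(P-t)@R; 
    zz=W[...,2][(d>0)&(abs(W[...,2])<.03)&(W[...,0]>0.3)&(W[...,0]<.9)&(abs(W[...,1])<.5)]; print(c,'bench z',np.median(zz),zz.std())
    hsv=cv2.cvtColor(im,cv2.COLOR_BGR2HSV)
    reg=(W[...,0]>.3)&(W[...,0]<.85)&(W[...,2]>.12)&(W[...,2]<.26)&(d>0)
    for n,lo,hi in [('blue',105,125),('yellow',22,32),('green',50,80),('red',0,6),('red2',174,180),('brass',12,22)]:
        m=reg&(hsv[...,0]>=lo)&(hsv[...,0]<=hi)&(hsv[...,1]>130)&(hsv[...,2]>60)
        k,lab,st,ce=cv2.connectedComponentsWithStats(m.astype(np.uint8))
        for i in range(1,k):
            if st[i,4]>8:
                w=W[lab==i]; print(n,st[i,4],ce[i].round(),np.median(w,0).round(3),w.min(0).round(3),w.max(0).round(3))
cal=manip.get_calibration('wrist'); print(cal)
print(manip.current_ee_pos(),manip.current_tcp_rot())
E
```

```text
scene bench z 0.0006947075428594271 0.006560114003325911
blue 35 [341. 154.] [0.602 0.261 0.192] [0.593 0.247 0.176] [0.607 0.284 0.195]
blue 42 [175. 219.] [ 0.544 -0.321  0.164] [ 0.517 -0.33   0.16 ] [ 0.556 -0.296  0.168]
yellow 106 [318. 166.] [0.601 0.166 0.185] [0.589 0.15  0.158] [0.606 0.189 0.196]
green 27 [362. 145.] [0.607 0.357 0.193] [0.599 0.34  0.19 ] [0.613 0.377 0.197]
red 35 [246. 188.] [ 0.543 -0.075  0.164] [ 0.522 -0.079  0.143] [ 0.551 -0.069  0.168]
red 39 [211. 204.] [ 0.542 -0.199  0.163] [ 0.519 -0.203  0.144] [ 0.55  -0.193  0.171]
brass 11 [322. 165.] [0.604 0.175 0.184] [0.602 0.164 0.175] [0.605 0.187 0.191]
brass 37 [438. 176.] [0.837 0.478 0.161] [0.828 0.474 0.122] [0.843 0.492 0.195]
brass 19 [429. 188.] [0.846 0.428 0.143] [0.843 0.424 0.12 ] [0.849 0.432 0.168]
brass 181 [174. 206.] [ 0.541 -0.311  0.218] [ 0.51  -0.327  0.189] [ 0.555 -0.285  0.225]
side bench z -0.00022765404331762562 0.006945001128660084
blue 29 [248. 122.] [0.595 0.256 0.191] [0.59  0.242 0.164] [0.601 0.285 0.194]
blue 137 [261. 251.] [ 0.525 -0.325  0.16 ] [ 0.504 -0.333  0.
[... 362 characters left out ...]
168]
brass 207 [260. 237.] [ 0.525 -0.317  0.216] [ 0.506 -0.329  0.188] [ 0.547 -0.288  0.222]
{'camera_matrix': array([[323.63164685,   0.        , 253.40005009],
       [  0.        , 323.63164685, 192.13091595],
       [  0.        ,   0.        ,   1.        ]]), 'R': array([[ 3.18453664e-01, -9.47938342e-01,  4.04078343e-04],
       [-9.00697248e-01, -3.02450383e-01,  3.11878555e-01],
       [-2.95519427e-01, -9.96828207e-02, -9.50121889e-01]]), 't': array([-0.55037031, -0.04047185,  0.38074421])}
[ 0.17502728 -0.52139018  0.23129439] [[ 2.67018175e-05  3.18180910e-01 -9.48030014e-01]
 [ 2.73584705e-05 -9.48030014e-01 -3.18180909e-01]
 [-9.99999999e-01 -1.74406426e-05 -3.40190675e-05]]
```

```bash
cat >> h.py <<'E'
def Rd(yaw):  # tool down, tool y at angle yaw from world x
    y=np.array([np.cos(yaw),np.sin(yaw),0]); x=np.array([0,0,-1.]); return np.stack([x,y,np.cross(x,y)],1)
E
python3 - <<'E'
from h import *
cal=manip.get_calibration('wrist');R=np.array(cal['R']);t=np.array(cal['t']);T=np.array(manip.current_tcp_rot());p=np.array(manip.current_ee_pos())
print('cam in tool',(T.T@(-R.T@t-p)).round(4),'opt axis in tool',(T.T@R[2]).round(3),'cam x',(T.T@R[0]).round(3))
for n,pos in [('rig',[.53,-.2,.35]),('seat',[.533,-.137,.25]),('cap',[.531,-.307,.25]),('rail',[.598,.262,.3])]:
    for k in range(8):
        y=k*np.pi/4; q=manip.inverse_kinematics(pos,Rd(y)); print(n,round(y,2),None if q is None else np.round(q,2))
E
```

```text
cam in tool [-0.1433  0.0002 -0.0804] opt axis in tool [0.95  0.    0.312] cam x [-0.  1. -0.]
rig 0.0 [-0.44  0.29  1.44 -0.    1.41 -0.44]
rig 0.79 [-0.44  0.29  1.44 -0.    1.41 -1.23]
rig 1.57 [-0.44  0.29  1.44 -0.    1.41 -2.01]
rig 2.36 [-0.44  0.29  1.44 -0.    1.41 -2.8 ]
rig 3.14 [-0.44  0.29  1.44 -0.    1.41  2.7 ]
rig 3.93 [-0.44  0.29  1.44  0.    1.41  1.91]
rig 4.71 [-0.44  0.29  1.44 -0.    1.41  1.13]
rig 5.5 [-0.44  0.29  1.44 -0.    1.41  0.34]
seat 0.0 [-0.34  0.33  1.63 -0.    1.18 -0.34]
seat 0.79 [-0.34  0.33  1.63 -0.    1.18 -1.12]
seat 1.57 [-0.34  0.33  1.63 -0.    1.18 -1.91]
seat 2.36 [-0.34  0.33  1.63 -0.    1.18 -2.69]
seat 3.14 [-0.34  0.33  1.63 -0.    1.18  2.81]
seat 3.93 [-0.34  0.33  1.63 -0.    1.18  2.02]
seat 4.71 [-0.34  0.33  1.63 -0.    1.18  1.23]
seat 5.5 [-0.34  0.33  1.63 -0.    1.18  0.45]
cap 0.0 [-0.6   0.45  1.46 -0.    1.23 -0.6 ]
cap 0.79 [-0.6   0.45  1.46 -0.    1.23 -1.39]
cap 1.57 [-0.6   0.45  1.46 -0.    1.23 -2.17]
cap 2.36 None
cap 3.14 [-0.6   0.45  1.46 -0.    1.23  2.54]
cap 3.93 [-0.6   0.45  1.46  0.    1.23  1.76]
cap 4.71 [-0.6   0.45  1.46 -0.    1.23  0.97]
cap 5.5 [-0.6   0.45  1.46 -0.    1.23  0.19]
rail 0.0 [ 0.34  0.49  1.27 -0.    1.38  0.34]
rail 0.79 [ 0.34  0.49  1.27 -0.    1.38 -0.44]
rail 1.57 [ 0.34  0.49  1.27 -0.    1.38 -1.23]
rail 2.36 [ 0.34  0.49  1.27 -0.    1.38 -2.01]
rail 3.14 [ 0.34  0.49  1.27 -0.    1.38 -2.8 ]
rail 3.93 [ 0.34  0.49  1.27 -0.    1.38  2.7 ]
rail 4.71 [ 0.34  0.49  1.27 -0.    1.38  1.91]
rail 5.5 [0.34 0.49 1.27 0.   1.38 1.13]
```

```bash
python3 - <<'E'
from h import *
for n,pos in [('rig',[.535,-.2,.33]),('rail',[.598,.262,.30])]:
    manip.move_ptp(pos,Rd(0)); manip.dwell(0.2)
    cal=manip.get_calibration('wrist'); im,d=save('wrist',f'w_{n}.png'); np.savez(f'w_{n}.npz',d=d,im=im,**cal)
    for k in (['cap_grip','swingbar','seat'] if n=='rig' else ['tpl_blue_handle','tpl_yellow_handle','tpl_green_handle']):
        print(k,[(np.round(r['at'],3).tolist(),round(r['confidence'],2)) for r in manip.look_for('wrist',k)][:3])
    print(manip.current_time(),manip.current_ee_pos())
E
```

```text
cap_grip []
swingbar [([0.526, -0.292, 0.216], 0.49)]
seat [([0.532, -0.17, 0.161], 0.61)]
2.9917 [ 0.53491809 -0.20021076  0.32999046]
tpl_blue_handle [([0.596, 0.275, 0.154], 0.89)]
tpl_yellow_handle [([0.598, 0.184, 0.156], 0.91)]
tpl_green_handle [([0.601, 0.361, 0.152], 0.98), ([0.597, 0.186, 0.154], 0.25)]
5.1 [0.59808038 0.26176384 0.30005138]
```

View pics/w_rig.png

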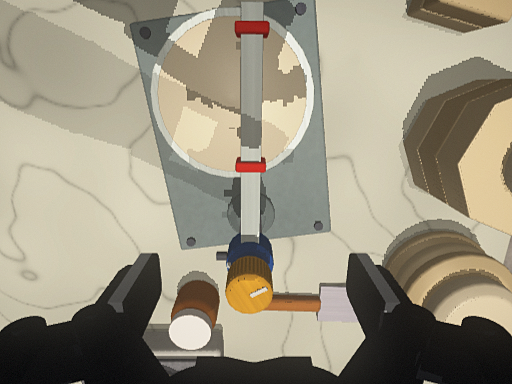

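View pics/w_rail.png

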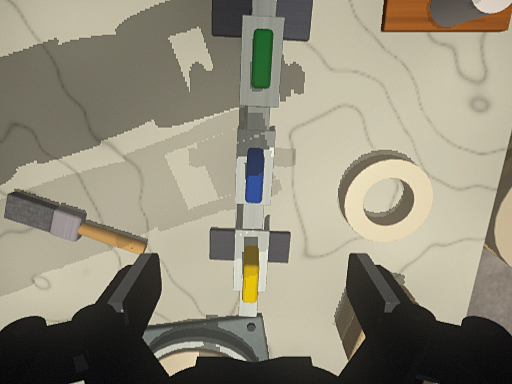

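The rig view shows collars at (251,28) and (250,165), the bar vertical in the image, and the cap top at (249,292) with its index line at (258,293). The rail view shows blue at (255,175), yellow at (250,275) and green at (262,58). Next I'll compute positions using known heights.

```bash
cat >> h.py <<'E'
def onplane(cal,uv,z):
    K=np.array(cal['camera_matrix']);R=np.array(cal['R']);t=np.array(cal['t']); C=-R.T@t
    uv=np.atleast_2d(uv); r=np.c_[uv,np.ones(len(uv))]@np.linalg.inv(K).T@R
    return C+r*((z-C[2])/r[:,2])[:,None]
def cloud(cal,d):
    K=np.array(cal['camera_matrix']);R=np.array(cal['R']);t=np.array(cal['t'])
    v,u=np.mgrid[:384,:512]; return (np.stack([u,v,np.ones_like(u)],-1)@np.linalg.inv(K).T*d[...,None]-t)@R
def line(W,m):
    w=W[m][:,:2]; c=np.median(w,0); return c
E
python3 - <<'E'
from h import *
def rect(m,W,cal,z,name):
    k,lab,st,ce=cv2.connectedComponentsWithStats(m.astype(np.uint8))
    for i in range(1,k):
        if st[i,4]<60: continue
        v,u=np.nonzero(lab==i); P=onplane(cal,np.c_[u,v],z)[:,:2]
        r=cv2.minAreaRect((P*1000).astype(np.float32)); w=W[lab==i]
        print(name,st[i,4],ce[i].round(),'plane rect',np.round(r[0],1),np.round(r[1],1),round(r[2],1),'cloud med',np.median(w,0).round(4),'z95',np.percentile(w[:,2],95).round(4))
for n in ['rig','rail']:
    f=np.load(f'w_{n}.npz'); im=f['im'];d=f['d'];W=cloud(f,d);hsv=cv2.cvtColor(im,cv2.COLOR_RGB2HSV);H,S,V=[hsv[...,i].astype(int) for i in range(3)]
    z=W[...,2]
    print(n,'bench',np.median(z[abs(z)<.02]))
    if n=='rail':
        for c,lo,hi in [('blue',105,130),('yellow',20,35),('green',50,85)]:
            m=(H>=lo)&(H<=hi)&(S>130)&(abs(z-.194)<.006); rect(m,W,f,.194,c)
        m=(abs(z-.154)<.006)&(abs(W[...,0]-.6)<.04)&(W[...,1]>.1); rect(m,W,f,.154,'web')
    else:
        m=((H<8)|(H>172))&(S>150)&(abs(z-.165)<.006); rect(m,W,f,.165,'collar')
        m=(S<70)&(abs(z-.16)<.005)&(abs(W[...,0]-.535)<.03); rect(m,W,f,.16,'bar')
        m=(z>.208)&(z<.235)&(abs(W[...,0]-.53)<.05); rect(m,W,f,.2185,'captop')
        w=W[m]; print('cap z',np.percentile(w[:,2],[5,25,50,75,95]).round(4))
E
```

```text
rig bench 0.001179384837542344
collar 441 [252.  27.] plane rect [533.6 -73.1] [10.1 28.5] 89.9 cloud med [ 0.5341 -0.0728  0.1655] z95 0.167
collar 295 [250. 167.] plane rect [ 532.3 -195.5] [ 9.  28.4] 90.0 cloud med [ 0.5319 -0.1954  0.1656] z95 0.1668
bar 434 [252.  11.] plane rect [534.1 -59.5] [13.8 19.1] 89.9 cloud med [ 0.5341 -0.0597  0.1608] z95 0.162
bar 2703 [251.  96.] plane rect [ 533.3 -134.3] [114.   19.3] 89.3 cloud med [ 0.533  -0.1296  0.1608] z95 0.162
bar 1341 [250. 207.] plane rect [ 531.9 -242.2] [77.9 19.3] 89.3 cloud med [ 0.5317 -0.2394  0.1609] z95 0.1619
captop 1735 [249. 291.] plane rect [ 530.6 -300.2] [48.4 43.4] 90.0 cloud med [ 0.531  -0.2991  0.2198] z95 0.2212
cap z [0.2116 0.2182 0.2198 0.2204 0.2212]
rail bench 0.0010276826085264873
blue 444 [254. 188.] plane rect [599.2 263.4] [25.4 12.8] 89.5 cloud med [0.5993 0.2632 0.1947] z95 0.1958
yellow 601 [250. 282.] plane rect [595.7 174.8] [42.3 13.6] 87.1 cloud med [0.5957 0.1761 0.1945] z95 0.1957
green 1067 [262.  58.] plane rect [604.6 359.5] [38.8 13.3] 87.1 cloud med [0.6049 0.3605 0.1946] z95 0.1958
web 7552 [256. 144.] plane rect [599.3 255.6] [300.9  35.1] 87.2 cloud med [0.6003 0.2978 0.1545] z95 0.1559
```

```bash
python3 - <<'E'
from h import *
f=np.load('w_rail.npz'); im=f['im'];d=f['d'];W=cloud(f,d);z=W[...,2]
m=(z>.185)&(z<.2)&(abs(W[...,0]-.6)<.03)&(W[...,1]>.2)&(W[...,1]<.32)
v,u=np.nonzero(m); P=onplane(f,np.c_[u,v],.194)[:,:2]*1000; print(cv2.minAreaRect(P.astype(np.float32)),u.min(),u.max(),v.min(),v.max())
m=(z>.149)&(z<.16)&(abs(W[...,0]-.6)<.04)&(W[...,1]>.2)&(W[...,1]<.335)
for r in range(100,250,6):
    uu=np.nonzero(m[r])[0]
    if len(uu): print(r,onplane(f,[[uu.min(),r],[uu.max(),r]],.154)[:,:2].round(4).tolist())
cv2.imwrite('pics/crop.png',cv2.resize(im[90:250,180:330,::-1],None,fx=4,fy=3.7,interpolation=cv2.INTER_CUBIC))
E
```

```text
((599.4435424804688, 270.2969665527344), (40.955841064453125, 13.858320236206055), 87.03362274169922) 245 264 154 203
100 [[0.5864, 0.3296], [0.62, 0.3296]]
106 [[0.5942, 0.3246], [0.6193, 0.3246]]
112 [[0.5933, 0.3195], [0.6124, 0.3195]]
118 [[0.5932, 0.3144], [0.6125, 0.3144]]
124 [[0.5932, 0.3092], [0.6117, 0.3092]]
130 [[0.5843, 0.304], [0.6117, 0.304]]
136 [[0.5842, 0.2987], [0.6172, 0.2987]]
142 [[0.5841, 0.2934], [0.6173, 0.2933]]
148 [[0.584, 0.288], [0.6174, 0.2879]]
154 [[0.5839, 0.2825], [0.6166, 0.2824]]
160 [[0.5829, 0.2769], [0.6167, 0.2769]]
166 [[0.5828, 0.2713], [0.6159, 0.2713]]
172 [[0.5827, 0.2656], [0.6159, 0.2656]]
178 [[0.5826, 0.2599], [0.6151, 0.2599]]
184 [[0.5825, 0.2541], [0.6152, 0.2541]]
190 [[0.5815, 0.2482], [0.6153, 0.2482]]
196 [[0.5814, 0.2423], [0.6145, 0.2422]]
202 [[0.5813, 0.2362], [0.6146, 0.2362]]
208 [[0.5888, 0.2301], [0.6079, 0.2301]]
214 [[0.5887, 0.2239], [0.607, 0.2239]]
220 [[0.5887, 0.2177], [0.6071, 0.2177]]
226 [[0.5876, 0.2113], [0.6071, 0.2113]]
232 [[0.5807, 0.2049], [0.614, 0.2049]]
```

View pics/crop.png

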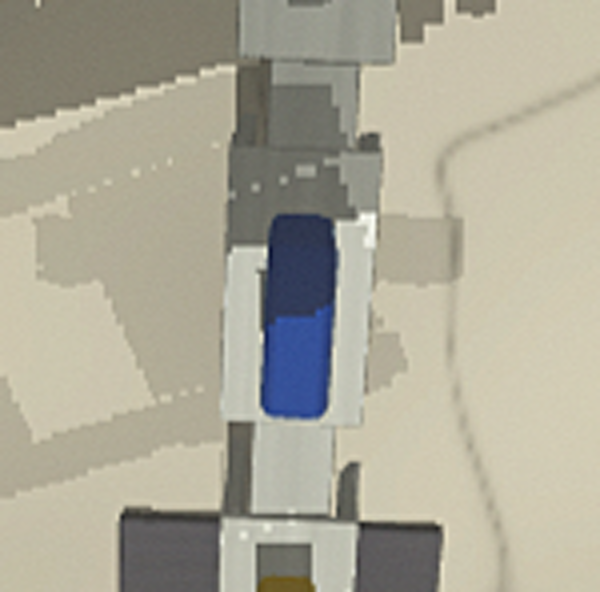

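The full handle mask puts blue at (0.5994, 0.2697) with its top at 0.194. The web centre agrees, and the template is yawed about -3°. The seat is at (0.5333, -0.1343). Now the grasp and lift.

```bash
python3 - <<'E'
from h import *
a=-0.052
manip.move_l([.5994,.2697,.24],Rd(a),max_speed=.2)
manip.move_l([.5994,.2697,.162],max_speed=.1)
print('f',np.round(manip.current_force(),2))
manip.set_gripper(0.0,45)
print('w',manip.current_grip_width(),'f',np.round(manip.current_force(),2))
manip.move_l([.5994,.2697,.20],max_speed=.06)
manip.move_l([.5994,.2697,.33],max_speed=.2)
print('w',manip.current_grip_width(),'f',np.round(manip.current_force(),2),manip.current_time())
save('wrist','w_lift.png');save('scene','s_lift.png')
E
```

```text
f [-0.08  0.52  0.4 ]
w 0.1592215525137555 f [-1.31  0.18  2.36]
w 0.1561924730429477 f [-0.68  0.16 -2.42] 8.7167
```

View pics/w_lift.png

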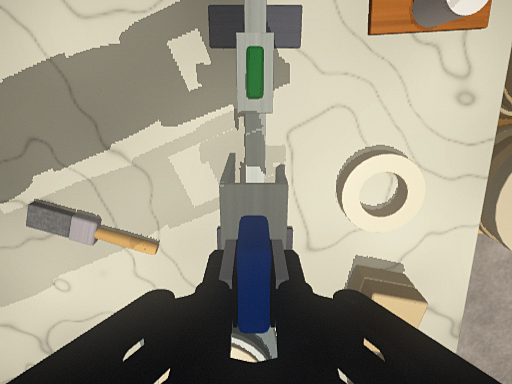

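View pics/s_lift.png

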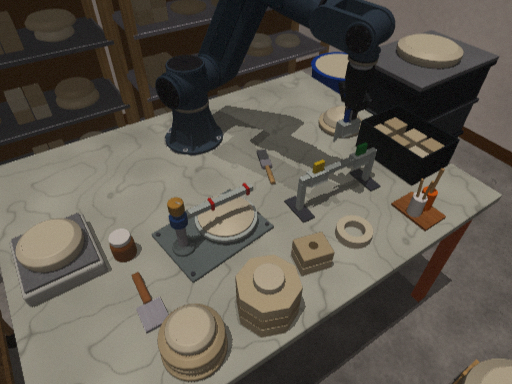

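The template is held level, with the handle at (253,273) in the wrist view, and the other two are still on the rail. Carrying it to the seat.

```bash
python3 - <<'E'
from h import *
a=-0.0107; s=[.5333,-.1343]
manip.move_ptp([*s,.33],Rd(a))
manip.move_l([*s,.255],max_speed=.15); manip.dwell(.2)
f0=np.array(manip.current_force())
cal=manip.get_calibration('wrist'); im,d=save('wrist','w_pre.png'); np.savez('w_pre.npz',d=d,im=im,**cal)
save('side','si_pre.png')
print(f0.round(2),manip.current_ee_pos(),manip.current_time())
E
```

```text
[-0.1  -0.   -1.23] [ 0.53350008 -0.13435259  0.25561692] 11.2833
```

View pics/w_pre.png

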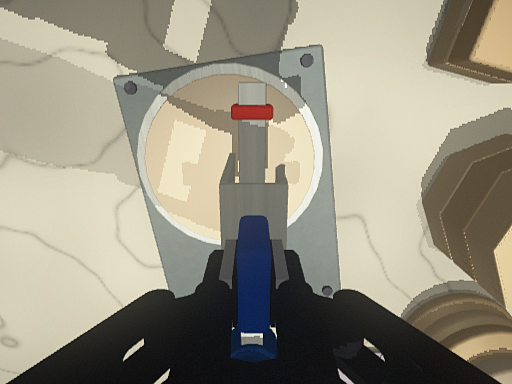

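The blade and lip (columns 220 and 287) straddle the bar (239 to 266), centred to within a pixel. Lowering with force checks.

```bash
python3 - <<'E'
from h import *
s=[.5333,-.1343]
f0=np.array(manip.current_force())
for z in [.22,.19,.177,.174,.173,.172,.171,.170]:
    manip.move_l([*s,z],max_speed=.08 if z>.175 else .02)
    f=np.array(manip.current_force())-f0; print(z,f.round(2),round(manip.current_ee_pos()[2],4))
    if np.abs(f).max()>5: break
print(manip.current_time())
E
```

```text
0.22 [0.68 0.22 0.49] 0.2202
0.19 [ 1.25  1.38 -0.1 ] 0.1901
0.177 [ 0.51  0.72 -0.14] 0.1769
0.174 [0.84 0.47 0.42] 0.1741
0.173 [ 0.22  0.07 -0.28] 0.173
0.172 [1.29 0.5  0.95] 0.1721
0.171 [-3.72  1.71 11.24] 0.1721
13.75
```

Contact came at 0.172, exactly where full seating is expected. Releasing.

```bash
python3 - <<'E'
from h import *
s=[.5333,-.1343]
manip.move_l([*s,.172],max_speed=.03)
manip.set_gripper(0.8,45)
print(np.round(manip.current_force(),2))
manip.move_l([*s,.20],max_speed=.1)
manip.move_l([.5333,-.17,.33],max_speed=.25); manip.dwell(.2)
cal=manip.get_calibration('wrist'); im,d=save('wrist','w_hung.png'); np.savez('w_hung.npz',d=d,im=im,**cal)
W=cloud(cal,d);z=W[...,2]
for nm,lo,hi,y0,y1 in [('handle',.19,.215,-.2,-.08),('web',.159,.169,-.185,-.08),('cap',.21,.235,-.34,-.26)]:
    m=(z>lo)&(z<hi)&(abs(W[...,0]-.533)<.035)&(W[...,1]>y0)&(W[...,1]<y1)
    v,u=np.nonzero(m);w=W[m];zz=np.median(w[:,2]); P=onplane(cal,np.c_[u,v],zz-.0008)[:,:2]*1000
    print(nm,m.sum(),zz.round(4),np.round(np.concatenate([np.ravel(x) for x in cv2.minAreaRect(P.astype(np.float32))]),1))
save('side','si_hung.png');print(manip.current_time())
E
```

```text
[ 0.22 -0.61  0.46]
handle 815 0.2045 [ 534.  -134.2   39.9   13.5   89.5]
web 2593 0.1644 [ 533.8 -132.2  104.1   34.    89.2]
cap 1585 0.2198 [ 531.  -300.1   47.9   42.8   89.5]
15.9917
```

View pics/w_hung.png

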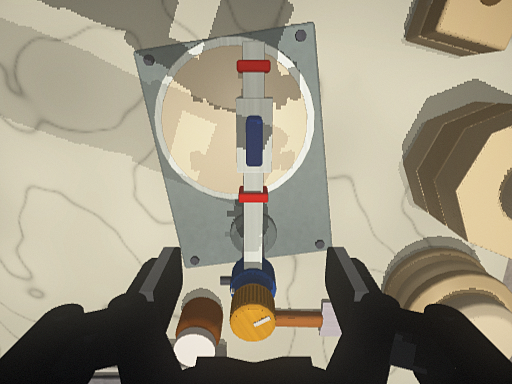

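View pics/si_hung.png

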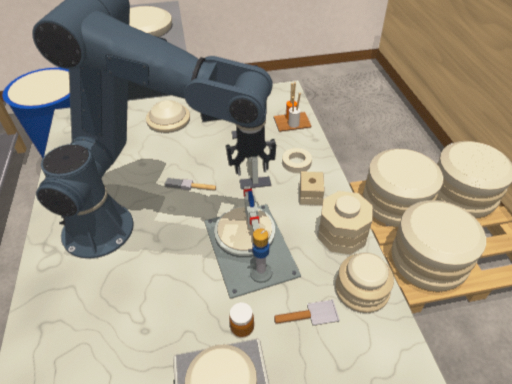

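The template is hung: the handle top is at about 0.204 and its centre at y -0.134, as required. The wrist picture shows it at (254,140), between the collars. Next I'll refine the cap centre.

```bash
python3 - <<'E'
from h import *
from scipy.optimize import least_squares
for n in ['w_rig','w_hung']:
    f=np.load(n+'.npz'); im=f['im'];d=f['d'];W=cloud(f,d);z=W[...,2]
    m=((z>.2175)&(z<.226)&(abs(W[...,0]-.531)<.035)&(W[...,1]<-.26)).astype(np.uint8)
    m=cv2.morphologyEx(m,cv2.MORPH_OPEN,np.ones((3,3)))
    c=max(cv2.findContours(m,0,1)[0],key=len)[:,0,:].astype(float)
    P=onplane(f,c,.2193)[:,:2]*1000
    r=least_squares(lambda p:np.hypot(*(P-p[:2]).T)-22,[531,-304],loss='soft_l1').x
    print(n,r,np.median(z[m>0]))
    g=cv2.cvtColor(im,cv2.COLOR_RGB2HSV)
    l=(g[...,1]<90)&(g[...,2]>190)&(cv2.erode(m,np.ones((3,3)))>0); v,u=np.nonzero(l)
    if len(u)>4:
        Q=onplane(f,np.c_[u,v],.2193)[:,:2]*1000; e=Q-Q.mean(0); print('line',len(u),Q.mean(0),np.degrees(np.arctan2(*np.linalg.svd(e)[2][0][::-1])), 'from centre', np.degrees(np.arctan2(*(Q.mean(0)-r)[::-1])))
q=manip.inverse_kinematics([.531,-.304,.1825],Rd(2.2)); print(np.round(q,3))
E
```

```text
w_rig [ 530.62072768 -304.27308793] 0.22002248841740235
line 64 [ 539.27463675 -300.76664766] -149.5925593569546 from centre 22.05708783555164
w_hung [ 531.34992005 -303.77295543] 0.2200613372554679
line 59 [ 539.58210254 -300.92839597] -149.12674596898847 from centre 19.062147668925967
[-0.596  0.513  1.532 -0.     1.097 -2.796]
```

```bash
python3 - <<'E'
from h import *
c=[.531,-.304]
manip.move_ptp([*c,.30],Rd(2.15))
manip.move_l([*c,.1825],max_speed=.1)
f0=np.array(manip.current_force());t0=np.array(manip.current_ft_torque());print(f0.round(2),t0.round(3))
manip.set_gripper(0.0,70)
print('w',manip.current_grip_width(),np.round(manip.current_force()-f0,2),np.round(manip.current_ft_torque()-t0,3))
yaw=2.15;z=.1825
for k in range(5):
    yaw-=.5; z-=.00095*.5
    t=manip.current_time(); manip.move_l([*c,z],Rd(yaw),max_speed=.1)
    print(round(yaw,2),np.round(manip.current_force()-f0,1),np.round(manip.current_ft_torque()-t0,3),'dt',round(manip.current_time()-t,2),'j6',round(manip.current_qpos()[5],3))
save('wrist','w_turn.png');print(manip.current_time())
E
```

```text
[ 0.06 -0.2  -0.14] [ 0.001 -0.042  0.021]
w 0.49372147686585977 [-3.87  2.93  6.72] [ 0.592  0.647 -0.018]
1.65 [-3.   1.9  5.6] [ 0.294  0.489 -0.08 ] dt 0.65 j6 -2.246
1.15 [-2.2 -0.2  5.3] [-0.056  0.512 -0.096] dt 0.65 j6 -1.746
0.65 [-3.4 -2.1  5.7] [-0.293  0.749 -0.121] dt 0.65 j6 -1.246
0.15 [-6.4 -2.   5.6] [-0.349  1.02  -0.121] dt 0.65 j6 -0.746
-0.35 [-7.7 -2.8  7. ] [-0.352  1.39  -0.094] dt 0.65 j6 -0.246
23.0
```

View pics/w_turn.png

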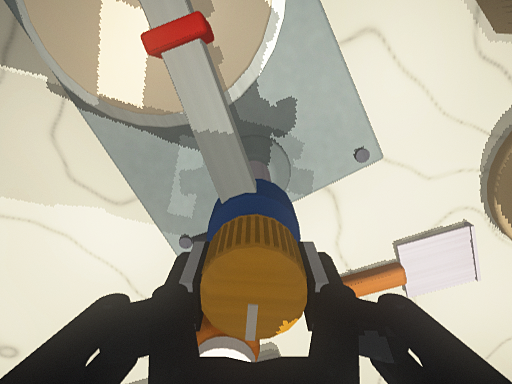

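The index line now points straight down in the picture, at (252,322). In world angle that's about -112°, which matches a 2.5 rad turn without slip. Now creeping to the stop.

```bash
python3 - <<'E'
from h import *
c=[.531,-.304]; yaw=-.35; z=.1825-.00095*2.5
prev=None
for k in range(30):
    yaw-=.06; z-=.00095*.06
    manip.move_l([*c,z],Rd(yaw),max_speed=.1)
    f=np.array(manip.current_force());m=np.array(manip.current_ft_torque());T=np.array(manip.current_joint_torque())
    R=np.array(manip.current_tcp_rot()); ya=np.arctan2(R[1,1],R[0,1])
    print(round(yaw,2),round(ya,3),f.round(1),m.round(3),'t6',round(T[5],3))
    if prev is not None and abs(m[2]-prev)>.25: break
    if k==2: prev=m[2]
print(manip.current_time(),manip.current_qpos()[5])
E
```

```text
-0.41 -0.411 [-8.5 -3.3  7.2] [-0.368  1.319 -0.08 ] t6 0.139
-0.47 -0.471 [-9.5 -1.9  8. ] [-0.314  1.385 -0.052] t6 0.139
-0.53 -0.531 [-8.7 -2.1  7.9] [-0.329  1.422 -0.08 ] t6 0.138
-0.59 -0.591 [-9.8 -2.5  8.6] [-0.32   1.459 -0.084] t6 0.138
-0.65 -0.651 [-8.9 -2.5  8.2] [-0.257  1.484 -0.04 ] t6 0.138
-0.71 -0.711 [-9.3 -1.8  8.2] [-0.275  1.499 -0.04 ] t6 0.138
-0.77 -0.771 [-9.3 -1.5  8.6] [-0.229  1.533 -0.088] t6 0.137
-0.83 -0.831 [-11.2  -1.    8.1] [-0.161  1.61  -0.052] t6 0.137
-0.89 -0.891 [-8.7 -1.4  9.1] [-0.172  1.599 -0.055] t6 0.137
-0.95 -0.951 [-9.9 -1.6  8.7] [-0.116  1.641 -0.068] t6 0.136
-1.01 -1.011 [-10.5  -0.7   8.8] [-0.121  1.63  -0.062] t6 0.136
-1.07 -1.071 [-10.1  -0.8   9.3] [-0.133  1.682 -0.063] t6 0.136
-1.13 -1.131 [-10.8  -0.4   9.4] [-0.046  1.648 -0.099] t6 0.135
-1.19 -1.191 [-11.4  -0.1  10.1] [ 1.000e-03  1.709e+00 -1.030e-01] t6 0.135
-1.25 -1.251 [-10.3   0.4   9.2] [ 0.03   1.687 -0.046] t6 0.135
-1.31 -1.311 [-10.4   0.3   9.5] [ 0.037  1.687 -0.112] t6 0.134
-1.37 -1.37 [-10.4   0.7   8.9] [0.051 1.711 0.215] t6 0.423
27.25 0.7740279685539109
```

```bash
python3 - <<'E'
from h import *
c=[.531,-.304]; yaw=-1.37; z=.1825-.00095*3.52
for k in range(3):
    yaw-=.02
    manip.move_l([*c,z],Rd(yaw),max_speed=.1)
    f=np.array(manip.current_force());m=np.array(manip.current_ft_torque());T=np.array(manip.current_joint_torque())
    R=np.array(manip.current_tcp_rot()); ya=np.arctan2(R[1,1],R[0,1])
    print(round(yaw,2),round(ya,4),f.round(1),m.round(3),'t6',round(T[5],3))
    if m[2]>.7: break
cal=manip.get_calibration('wrist'); im,d=save('wrist','w_bot.png'); np.savez('w_bot.npz',d=d,im=im,**cal)
print(manip.current_time())
E
```

```text
-1.39 -1.3886 [-11.5   1.2   9.4] [0.115 1.656 0.846] t6 0.932
27.55
```

View pics/w_bot.png

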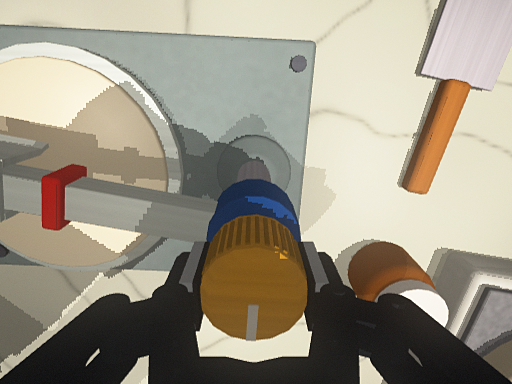

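The torque rises steeply, to about 0.85 N m, and the index line hasn't moved relative to the fingers (252,322). Extrapolating to zero contact puts the stop at yaw ≈ -1.362. I'll check the cap's height, then back off a quarter turn.

```bash
python3 - <<'E'
from h import *
def chk(n,cal,d):
    W=cloud(cal,d);z=W[...,2]; m=(z>.205)&(z<.235)&(np.hypot(W[...,0]-.531,W[...,1]+.304)<.017); print(n,'captop',m.sum(),np.median(z[m]).round(4))
f=np.load('w_bot.npz'); chk('bot',f,f['d'])
c=[.531,-.304]; y0=-1.39; z0=.1825-.00095*3.52; yb=-1.362; ye=yb+np.pi/2+.003
n=4
for k in range(1,n+1):
    yaw=y0+(ye-y0)*k/n; z=z0+.00095*max(0,yaw-yb)
    manip.move_l([*c,z],Rd(yaw),max_speed=.1)
    m=np.array(manip.current_ft_torque()); R=np.array(manip.current_tcp_rot()); print(round(yaw,3),round(np.arctan2(R[1,1],R[0,1]),4),np.round(manip.current_force(),1),m.round(3))
manip.dwell(.3)
cal=manip.get_calibration('wrist'); im,d=save('wrist','w_end.png'); np.savez('w_end.npz',d=d,im=im,**cal); chk('end',cal,d)
save('scene','s_end.png');save('side','si_end.png')
for k in ['tpl_blue_handle','tpl_yellow_handle','tpl_green_handle']:
  for cm in ['scene','side']: print(k,cm,[(np.round(r['at'],3).tolist(),round(r['confidence'],2)) for r in manip.look_for(cm,k)][:1])
R=np.array(manip.current_tcp_rot()); print(np.arctan2(R[1,1],R[0,1])-yb,manip.current_grip_width(),manip.current_time())
E
```

```text
bot captop 5072 0.2167
-0.99 -0.9893 [-10.1   0.1   8.6] [-0.07   1.613  0.046]
-0.589 -0.5889 [-8.8 -2.   7.8] [-0.282  1.457  0.065]
-0.189 -0.1884 [-8.2 -3.8  6.9] [-0.395  1.245  0.051]
0.212 0.212 [-5.6 -3.5  6.8] [-0.326  0.96   0.045]
end captop 5071 0.2182
tpl_blue_handle scene [([0.548, -0.137, 0.162], 0.88)]
tpl_blue_handle side []
tpl_yellow_handle scene [([0.606, 0.162, 0.15], 0.55)]
tpl_yellow_handle side []
tpl_green_handle scene [([0.614, 0.349, 0.153], 0.6)]
tpl_green_handle side [([0.596, 0.341, 0.154], 0.42)]
1.573865496447545 0.4948680489124716 30.5
```

View pics/w_end.png

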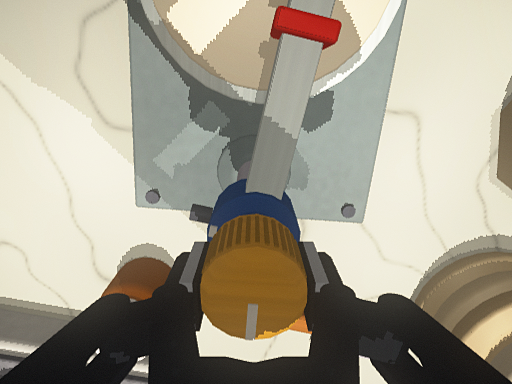

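View pics/s_end.png

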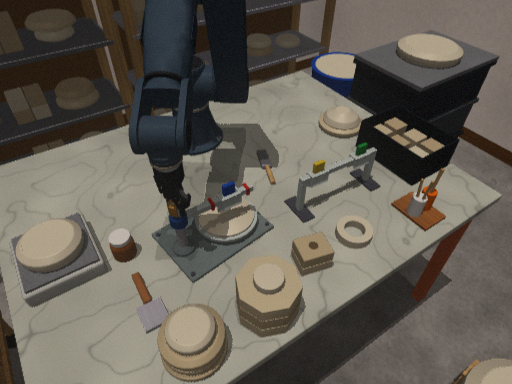

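View pics/si_end.png

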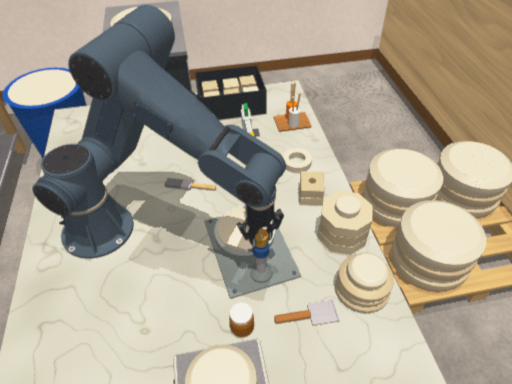

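The cap top read 0.2167 at the bottom (0.216 expected) and 0.2182 now, a rise of 1.5 mm for the quarter turn. The index line is still at (252,322), so nothing slipped. The scene view shows blue on the arm at (228,188) between the collars, and yellow and green on the rail. Handing in.

```bash
python3 - <<'E'
from h import *
manip.sign_off(); print(manip.current_time())
E
```

```text
the job is handed in; nothing more can be done
the job is handed in; nothing more can be done
```

The plaster sweep rig is set up and handed in at about 30.5 s of the 64 s allowed; sign-off gave no verdict.

- **Template:** I took the blue template from the middle place on the rail, hung it between the red collars and let go. Contact came at the height expected for full seating. Afterwards the handle top measured about 0.204 m and its centre was mid-way between the collars.
- **Cap:** I turned it about 3.5 rad clockwise until the torque rose sharply to about 0.85 N m. The cap top then read 0.2167 m against the 0.216 m expected when bottomed out. I backed it off 1.574 rad, a quarter turn, and it rose 1.5 mm. The index line did not move relative to the fingers, so there was no slip, and the gripper still holds the cap.
- **Everything else:** The last pictures show the yellow and green templates still on the rail and the other things on the bench where they were.
- **Disagreements:** At the start the two fixed cameras differed by 10 to 25 mm on positions, so I worked from wrist-camera measurements. In the last check the network found no blue or yellow handle in the side picture. The robot hid the blue template there, and the yellow handle showed only faintly. The scene picture showed both in place.

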